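Lock the strainer pot's bayonet cap

TASK

The bar-handled cap stands loose in the square strainer pot on the workshop bench. Push it straight down against its spring, turn it a quarter turn, either way, and let the spring lift it into its seat, so that it is locked with the bar across the entry slots; then let go. Leave the small round-knobbed pot and the yellow sleeve alone.

Things in the scene. Friction and masses are not known exactly. Their poses are not given: they have to be found in the camera images.
- cap: Loose steel cap, 0.25 kg, standing in the pot. Origin: centre of underside, z up. Heights: foot dia 30 mm, 0-23; lugs, a cross bar 58 (x) by 12 mm, 15-23; stem dia 18, 23-73; handle bar 70 (x) by 18 (y) mm, 73-105: grip its 18 mm. At the start its underside is 67 mm above the bench, lugs in the entry slots; it turns only when pushed 15 mm or more down (20 is right, 27 is the bottom).
- pot: Fixed square blue pot, 88 mm (foot 112), rim 90 mm above the bench, two entry slots along its x. Origin: underside centre, on the cap's axis. Spring under the cap: 5 N at the start, +0.3 N/mm. Pushed down and turned a quarter turn either way (cap x within 10 deg of pot y), the cap rises to sit 10 mm lower than at the start, underside 57 mm above the bench.
- small_pot: Bystander: smaller blue pot fixed to the bench, round, 68 mm across (foot plate 80 mm square), with a round steel knob 38 mm across, top 122 mm above the bench. Origin: centre of its underside. Do not press on it.
- sleeve: Bystander: loose yellow plastic sleeve standing on the bench, 36 mm across, 55 mm tall, with a 16 mm bore. Origin: centre of its underside.
Things that resemble listed ones, but are neither listed nor needed, are in the scene too. What is shaped like the pot but orange is not meant. There is more than one size of the cap; the job needs the larger.

How it is judged:
By the outcome, as a careful person would: the job done as asked, in the order asked, and still so for the second after the job is handed in, with the robot touching nothing.
It also fails if it takes over 35 s, if anything falls off the work surface, if the arm or the gripper's body presses on something with over 40 N, if the wrist force passes 120 N, or if a joint passes its speed limit or range.

ROBOT

A 7-joint arm with a two-finger parallel gripper is mounted at the origin on the work surface. World frame = base frame: x ahead of the robot, y to its left, z up, the work surface at z = 0. Lengths are in m, angles in rad, forces in N, time in s.
With the tool pointing down it reaches from about 0.4 to 0.85 m from the base axis. Payload 4.4 kg.
Tool frame: the origin (TCP) lies between the finger pads; the fingertips stand 14 mm ahead of it and the grasp point (between the pads) lies 5 mm behind it (r.nose_length is the distance from the TCP to the fingertips, in m); z points along the fingers, y is the line along which they close (so a half turn about z gives the same grasp; the last joint's range is limited). The gripper opens to 94 mm and grips with 3 to 60 N. Pads are 16 mm wide; open, the fingers measure 119 mm over their backs; the gripper's body (75 mm by 177 mm) begins 78 mm behind the grasp point.
Start: joints at [-1.303, 0.628, 0.038, 1.517, -0.027, 0.996, -0.02], TCP at [0.213, 0.614, 0.219] pointing down, gripper open.
Joint ranges: [-3.06, 3.06], [-0.37, 2.12], [-1.25, 1.32], [0.18, 2.47], [-1.1, 4.24], [0.23, 1.98], [-2.94, 2.94]. Speed limits (rad/s): [2.57, 2.57, 3.14, 3.14, 3.14, 3.14, 3.14].

INTERFACE

Orientations are given as a unit quaternion [x, y, z, w].
In Python, from cell import sense, imaging, r gives the robot as it stands.
- The arm moves only by the tool send_rows, never from a script. Its argument "increments" is a list of rows, each a list of 7 numbers: the shift along the tool's x, y, z each as a share of 200 mm, from -1 to 1, then the turn, a rotation vector about the tool's x, y, z each as a share of 60 degrees, from -1 to 1, then the opening, from 0 (shut) to 1 (fully open). In form: [[x, y, z, rx, ry, rz, grip], ...]. A call has exactly 5 rows; each row shifts and turns the commanded pose from where the row before left it, along the tool's axes as they then stand; what a row does not reach is not made up. A row lasts 1/12 s, in which the tool goes at most 41.7 mm and 7.16 degrees, less where a joint would pass 70% of its speed; a pose out of reach is approached as far as the arm can. A call with a number of a shift or a turn outside -1 to 1 is refused whole. A call with a gripper value outside its range is refused whole. The fingers move at their own pace and stop on an object; "newtons" is the grip in N (left out, the last holds). Time passes only in rows, so rows that do not move let the fingers close, or fill a call up. It gives the time, the measured TCP pose, the force, the opening and the grip force at its end, in the units of the state.
- sense(): the state, without advancing time (a new reading comes with each control period).
- imaging.snapshot(name): name is "scene" or "top"; returns a dict with "pixels" (400x640x3 uint8, blue, green, red), "z_map" (400x640 float32, m along the optical axis (not along the pixel's ray), 0 where there is no reading), "fov_y" (degrees; the focal length in pixels is half the picture's height over the tangent of half this angle, whatever the lens; pixels are square), "cx", "cy" (the principal point, pixels), "rvec" (rotation vector, rad) and "tvec" (3), from world to camera coordinates, as OpenCV has them. Camera axes: x right, y down, z forward; pixel columns grow to the right and rows downward; lengths in m; the calibration is good to about 2 mm. A picture is of the moment at which its call begins.
- r.hand_in(): hands the job in; it is judged then, once.
The state is a dict: "clock": time; "q": joint angles; "qd": joint speeds; "tau": joint torques, N m; "eef_pos": TCP position; "ee_rot": TCP orientation; "contact_force": force on the tool from outside, world axes, zero at the start; "moment": the same for the moment, N m; "grip_width": finger opening in m; "grip_force": force on a finger pad.
Only numpy, scipy, OpenCV 4.12 (cv2) and the standard library are available. Lean on these libraries where they do the work, as an engineer would, in place of code of your own. Each camera call takes 0.05 s, during which the arm holds its last target. There are 200 camera calls.

## Working session

There is one attempt and no reset: what is moved stays moved. The work goes in short steps, Python scripts to look and compute and a tool call to move; the robot and the scene stay as the last step left them, time stands still between calls to the robot, and variables do not carry over. Pictures are saved under pics/ and viewed, at most 10 in all, crops included, and the job is handed in when it is done.

Besides the shell and the picture viewer there is one more tool, called after "Request:" as name([rows], argument=value, ...), one row to a line, values as JSON. send_rows: Moves the arm, as the interface text tells. Shift numbers are shares of 200 mm and turn numbers shares of 60 degrees, none past 1 either way. Its arguments: {"type":"object","properties":{"increments":{"type":"array","items":{"type":"array","items":{"type":"number"}}},"newtons":{"type":"number"}},"required":["increments"]}

```bash
mkdir -p pics
cat > h.py <<'E'
import numpy as np, cv2
from cell import sense, imaging, r
def snap(n):
    s=imaging.snapshot(n); R,_=cv2.Rodrigues(np.array(s["rvec"],float)); t=np.array(s["tvec"],float).ravel()
    f=200/np.tan(np.radians(s["fov_y"])/2); z=s["z_map"]
    v,u=np.mgrid[:400,:640]
    P=np.stack([(u-s["cx"])/f*z,(v-s["cy"])/f*z,z],-1); W=(P-t)@R
    W[z==0]=np.nan
    return s,W,R,t,f
E
python3 - <<'E'
from h import *
for n in("scene","top"):
    s,W,R,t,f=snap(n); cv2.imwrite(f"pics/{n}1.png",s["pixels"]); print(n,-R.T@t,R[2],f,s["cx"],s["cy"]); np.savez(f"{n}1.npz",W=W,img=s["pixels"])
print(sense())
E
```

```text
scene [ 0.93221963 -0.290997    0.78070219] [-0.43595408  0.32727709 -0.8383518 ] 382.86512663028583 322.0229753257352 200.95289654672
top [ 0.43345494 -0.00800388  0.87725767] [ 0.12002132  0.00807129 -0.9927385 ] 379.1868818024891 316.889129550027 197.545400234875
{'clock': 0.1, 'q': array([-1.30280201,  0.6292213 ,  0.03848898,  1.51821074, -0.02698643,
        0.99630276, -0.0200024 ]), 'qd': array([-0.00086419, -0.00133918, -0.00076516, -0.00252747, -0.00072697,
       -0.00016224, -0.00069418]), 'tau': array([ 2.79691427e-03, -5.50798810e+01,  1.14723612e+00, -1.87118644e+01,
       -5.21956128e-02,  1.91389216e-02,  6.16438706e-05]), 'eef_pos': array([0.21277959, 0.61360997, 0.21868614]), 'ee_rot': array([ 1.66137913e-01,  9.86102193e-01, -8.04094651e-04, -1.09828507e-04]), 'contact_force': array([ 0.44554511, -0.27278001,  0.02926356]), 'moment': array([-0.05365428,  0.00406882,  0.04172315]), 'grip_force': 0.0, 'grip_width': 0.09383934985831172}
```

View pics/scene1.png

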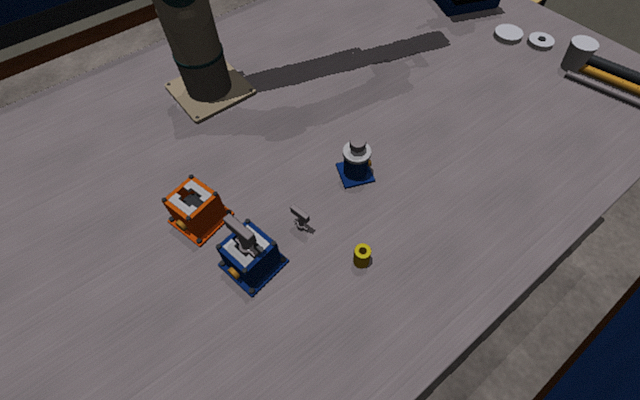

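View pics/top1.png

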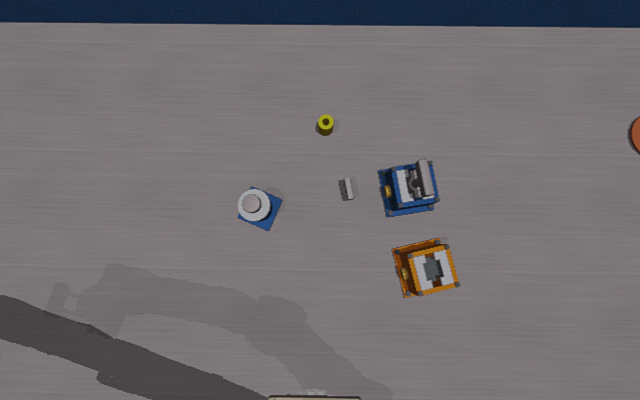

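The scene view shows these candidates:
- **Square pots:** blue at scene (250,258), top (410,190), and orange at scene (195,207), top (430,268).
- **Caps:** a large one in the blue pot, with its bar at top (426,178), and a small loose one at scene (302,220), top (347,188).
- **Bystanders:** the round small pot at scene (355,162) and the sleeve at scene (362,256).

The blue square pot holding the large bar cap fits the description. I'll measure it and check it in a crop.

Run:
```python
from h import *
out=[]
for n,(a,b,c,d) in(("scene",(205,200,300,305)),("top",(365,145,460,225))):
    D=np.load(n+"1.npz");W=D["W"];img=D["img"]
    out.append(cv2.resize(img[b:d,a:c],(400,400),interpolation=cv2.INTER_CUBIC))
    m=np.zeros((400,640),bool);m[b:d,a:c]=1
    zz=W[...,2]
    for lo,hi,l in((.160,.19,"bar"),(.08,.1,"rim")):
        k=m&(zz>lo)&(zz<hi); p=W[k]
        rc=cv2.minAreaRect((p[:,:2]*1000).astype(np.float32)); print(n,l,k.sum(),np.median(p[:,2]),rc, cv2.boxPoints(rc).round().tolist())
    for nm,q in (("small",(1.,)),):
        pass
D=np.load("top1.npz");W=D["W"]
for nm,(u,v) in dict(smallcap=(347,188),sleeve=(326,122),knob=(251,203),orange=(432,268)).items(): print(nm,W[v,u])
cv2.imwrite("pics/crop1.png",np.hstack(out))
```

```text
scene bar 372 0.1707024722882679 ((560.2091064453125, -205.3048095703125), (70.3370132446289, 18.489879608154297), 10.889469146728516) [[524.0, -203.0], [527.0, -221.0], [596.0, -208.0], [593.0, -190.0]]
scene rim 1478 0.08924565894783025 ((508.4904479980469, -212.85519409179688), (192.43878173828125, 88.91667938232422), 9.685604095458984) [[406.0, -185.0], [421.0, -273.0], [611.0, -240.0], [596.0, -153.0]]
top bar 408 0.17286297317566068 ((560.937744140625, -205.7757568359375), (69.76693725585938, 18.873117446899414), 11.170283317565918) [[525.0, -203.0], [529.0, -222.0], [597.0, -208.0], [593.0, -190.0]]
top rim 1204 0.09135448515336843 ((560.1347045898438, -205.10227966308594), (87.86945343017578, 89.06511688232422), 9.906152725219727) [[509.0, -169.0], [525.0, -257.0], [611.0, -241.0], [596.0, -154.0]]
smallcap [ 0.55198207 -0.06561522  0.07385512]
sleeve [ 0.71298099 -0.01979521  0.02584591]
knob [0.51202523 0.13004092 0.12229881]
orange [ 0.38548564 -0.2449501   0.06813832]
```

View pics/crop1.png

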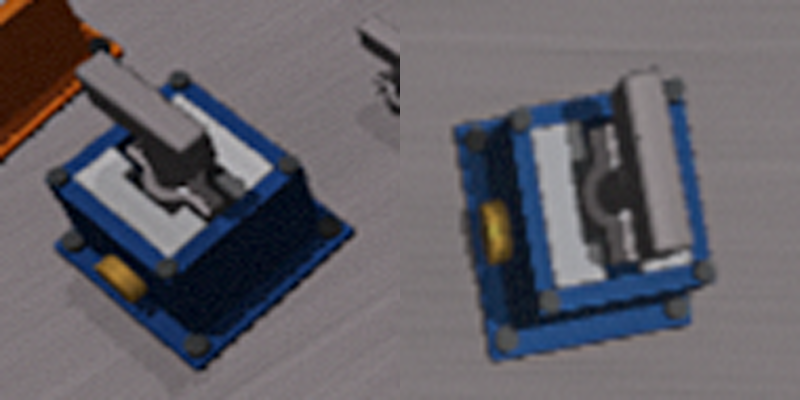

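The crop confirms it. The large bar cap stands in the blue square pot with its bar along the slots: axis (0.5605, -0.2055), yaw about 10.5°, bar top at 172 mm. Next I'll plan the approach.

```bash
cat >> h.py <<'E'
from scipy.spatial.transform import Rotation as Ro
def rows(p,Rr,targets,grip):
    "targets: list of (pos,Rotation); prints rounded rows, dead-reckoned"
    out=[]
    for pt,Rt in targets:
        d=Rr.inv().apply(pt-p)/.2; w=(Rr.inv()*Rt).as_rotvec()/np.radians(60)
        row=np.r_[d,w].round(3); out.append(row.tolist()+[grip])
        p=p+Rr.apply(row[:3]*.2); Rr=Rr*Ro.from_rotvec(row[3:]*np.radians(60))
    for i in range(0,len(out),5): print(out[i:i+5])
    print(p,Rr.as_quat().round(4))
def down(a):  # tool y at world azimuth a deg
    a=np.radians(a); y=np.array([np.cos(a),np.sin(a),0]); z=np.array([0,0,-1.]); return Ro.from_matrix(np.c_[np.cross(y,z),y,z])
E
python3 - <<'E'
from h import *
s=sense();p=s["eef_pos"];T=[]
for k in np.arange(1,31)/30:
    az=np.radians(70.9-k*(70.9+20.13)); rad=.649+k*(.597-.649)
    T.append((np.array([rad*np.cos(az),rad*np.sin(az),.219]),down(70.9-k*150.4)))
rows(p,Ro.from_quat(s["ee_rot"]),T,1)
E
```

```text
[[-0.17, -0.015, -0.002, -0.002, 0.0, 0.083, 1], [-0.171, -0.008, 0.0, 0.0, 0.0, 0.084, 1], [-0.171, -0.001, 0.0, 0.0, 0.0, 0.083, 1], [-0.17, 0.004, 0.0, 0.0, -0.0, 0.084, 1], [-0.17, 0.011, 0.0, 0.0, -0.0, 0.083, 1]]
[[-0.169, 0.016, 0.0, 0.0, -0.0, 0.084, 1], [-0.168, 0.022, 0.0, 0.0, -0.0, 0.083, 1], [-0.166, 0.027, 0.0, 0.0, -0.0, 0.084, 1], [-0.165, 0.033, 0.0, 0.0, -0.0, 0.084, 1], [-0.163, 0.039, 0.0, 0.0, -0.0, 0.083, 1]]
[[-0.161, 0.044, 0.0, 0.0, -0.0, 0.084, 1], [-0.159, 0.05, 0.0, 0.0, -0.0, 0.083, 1], [-0.158, 0.054, 0.0, 0.0, -0.0, 0.084, 1], [-0.154, 0.06, 0.0, 0.0, -0.0, 0.083, 1], [-0.152, 0.066, 0.0, 0.0, -0.0, 0.084, 1]]
[[-0.149, 0.07, 0.0, 0.0, -0.0, 0.083, 1], [-0.147, 0.075, 0.0, 0.0, -0.0, 0.084, 1], [-0.143, 0.079, 0.0, 0.0, -0.0, 0.084, 1], [-0.14, 0.085, 0.0, 0.0, -0.0, 0.083, 1], [-0.137, 0.089, 0.0, 0.0, -0.0, 0.084, 1]]
[[-0.133, 0.093, -0.0, 0.0, -0.0, 0.083, 1], [-0.13, 0.098, -0.0, -0.0, -0.0, 0.084, 1], [-0.126, 0.101, -0.0, -0.0, -0.0, 0.083, 1], [-0.121, 0.106, -0.0, -0.0, -0.0, 0.084, 1], [-0.118, 0.11, -0.0, -0.0, -0.0, 0.083, 1]]
[[-0.114, 0.113, -0.0, -0.0, -0.0, 0.084, 1], [-0.109, 0.116, -0.0, -0.0, -0.0, 0.084, 1], [-0.105, 0.12, -0.001, -0.0, -0.0, 0.083, 1], [-0.101, 0.124, 0.0, -0.0, -0.0, 0.084, 1], [-0.096, 0.126, 0.0, -0.0, -0.0, 0.083, 1]]
[ 0.56052752 -0.20551647  0.21906401] [ 9.958e-01  9.160e-02  2.000e-04 -2.000e-04]
```

Request:
send_rows([
  [-0.17, -0.015, 0, 0, 0, 0.083, 1],
  [-0.171, -0.008, 0, 0, 0, 0.084, 1],
  [-0.171, -0.001, 0, 0, 0, 0.083, 1],
  [-0.17, 0.004, 0, 0, 0, 0.084, 1],
  [-0.17, 0.011, 0, 0, 0, 0.083, 1],
])

```text
clock: 0.52
eef_pos: [0.3619, 0.5287, 0.219]
ee_rot: [0.378, 0.926, -0.0, -0.0]
contact_force: [0.5, 0.9, 0.8]
grip_width: 0.0937
grip_force: 0.0
```

Request:
send_rows([
  [-0.169, 0.016, 0, 0, 0, 0.084, 1],
  [-0.168, 0.022, 0, 0, 0, 0.083, 1],
  [-0.166, 0.027, 0, 0, 0, 0.084, 1],
  [-0.165, 0.033, 0, 0, 0, 0.084, 1],
  [-0.163, 0.039, 0, 0, 0, 0.083, 1],
])

```text
clock: 0.93
eef_pos: [0.481, 0.4099, 0.219]
ee_rot: [0.57, 0.822, -0.0, -0.0]
contact_force: [-0.5, 0.8, -0.7]
grip_width: 0.0938
grip_force: 0.0
```

Tracking is good.

Request:
send_rows([
  [-0.161, 0.044, 0, 0, 0, 0.084, 1],
  [-0.159, 0.05, 0, 0, 0, 0.083, 1],
  [-0.158, 0.054, 0, 0, 0, 0.084, 1],
  [-0.154, 0.06, 0, 0, 0, 0.083, 1],
  [-0.152, 0.066, 0, 0, 0, 0.084, 1],
])

```text
clock: 1.35
eef_pos: [0.5636, 0.2662, 0.219]
ee_rot: [0.735, 0.679, -0.0, -0.0]
contact_force: [-0.2, 0.2, -0.6]
grip_width: 0.0941
grip_force: 0.0
```

Request:
send_rows([
  [-0.149, 0.07, 0, 0, 0, 0.083, 1],
  [-0.147, 0.075, 0, 0, 0, 0.084, 1],
  [-0.143, 0.079, 0, 0, 0, 0.084, 1],
  [-0.14, 0.085, 0, 0, 0, 0.083, 1],
  [-0.137, 0.089, 0, 0, 0, 0.084, 1],
])

```text
clock: 1.77
eef_pos: [0.6049, 0.108, 0.2191]
ee_rot: [0.864, 0.503, -0.0, -0.0]
contact_force: [0.3, -0.0, 0.1]
grip_width: 0.094
grip_force: 0.0
```

Request:
send_rows([
  [-0.133, 0.093, 0, 0, 0, 0.083, 1],
  [-0.13, 0.098, 0, 0, 0, 0.084, 1],
  [-0.126, 0.101, 0, 0, 0, 0.083, 1],
  [-0.121, 0.106, 0, 0, 0, 0.084, 1],
  [-0.118, 0.11, 0, 0, 0, 0.083, 1],
])

```text
clock: 2.18
eef_pos: [0.6034, -0.0532, 0.2191]
ee_rot: [0.953, 0.304, -0.0, -0.0]
contact_force: [0.2, -0.3, -0.2]
grip_width: 0.0939
grip_force: 0.0
```

Request:
send_rows([
  [-0.114, 0.113, 0, 0, 0, 0.084, 1],
  [-0.109, 0.116, 0, 0, 0, 0.084, 1],
  [-0.105, 0.12, 0, 0, 0, 0.083, 1],
  [-0.101, 0.124, 0, 0, 0, 0.084, 1],
  [-0.096, 0.126, 0, 0, 0, 0.083, 1],
])

```text
clock: 2.6
eef_pos: [0.5601, -0.2063, 0.2191]
ee_rot: [0.996, 0.09, -0.0, -0.0]
contact_force: [0.1, -0.7, 0.1]
grip_width: 0.0941
grip_force: 0.0
```

Request:
send_rows([
  [0, 0, 0, 0, 0, 0, 1],
  [0, 0, 0, 0, 0, 0, 1],
  [0, 0, 0, 0, 0, 0, 1],
  [0, 0, 0, 0, 0, 0, 1],
  [0, 0, 0, 0, 0, 0, 1],
])

```text
clock: 3.02
eef_pos: [0.5613, -0.2033, 0.2191]
ee_rot: [0.996, 0.093, -0.0, -0.0]
contact_force: [-0.4, 0.2, 0.3]
grip_width: 0.0939
grip_force: 0.0
```

Run:
```python
from h import *
s=sense();R=Ro.from_quat(s["ee_rot"]);print(s["clock"],s["q"],s["eef_pos"]);M=R.as_matrix();print(np.degrees(np.arctan2(M[1,1],M[0,1])))
rows(s["eef_pos"],R,[(np.array([.5605,-.2055,.149]),down(-79.5))],1)
c,W,_,t,f=snap("scene"); cv2.imwrite("pics/over.png",cv2.resize(c["pixels"][130:310,140:380],(720,540)))
```

```text
3.0167 [-0.13399858  0.65211765  0.72925073  1.68441869 -0.50170462  1.0014787
 -0.61300994] [ 0.56134157 -0.20325486  0.21914723]
-79.31523520590805
[[-0.006, 0.011, 0.351, -0.001, -0.0, 0.003, 1]]
[ 0.56055812 -0.20557213  0.14894511] [0.9958 0.0915 0.     0.    ]
```

View pics/over.png

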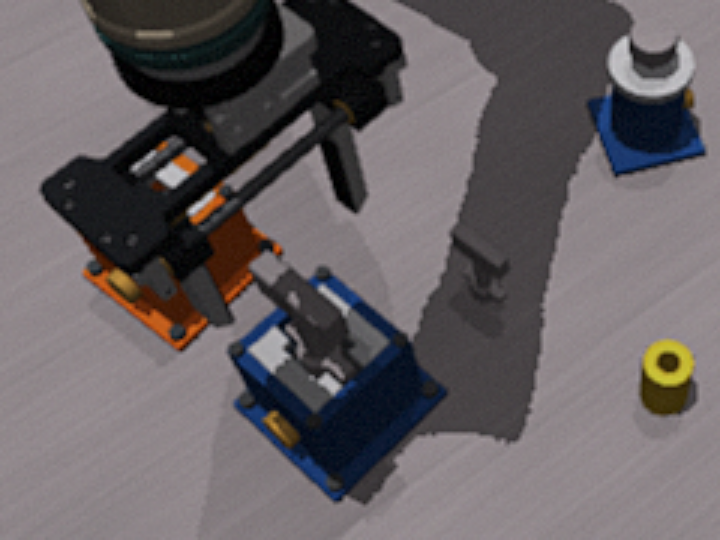

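The gripper hangs over the pot. The fingertips are near crop (218,320) and (350,205), with the bar between them near (300,300). Before descending I'll check the tip midpoint by depth.

Run:
```python
from h import *
for n in("scene","top"):
    c,W,R,t,f=snap(n)
    k=(W[...,2]>.203)&(W[...,2]<.225)&(abs(W[...,0]-.56)<.08)&(abs(W[...,1]+.2)<.1)
    p=W[k]; 
    for sgn in(1,-1):
        q=p[sgn*(p[:,1]+.2033)>0]
        if len(q): print(n,len(q),q.min(0),q.max(0),q.mean(0))
    P=R@np.array([.5613,-.2033,.205])+t; print(P[:2]/P[2]*f+[c["cx"],c["cy"]])
    b=W[(W[...,2]>.16)&(W[...,2]<.18)&(abs(W[...,0]-.56)<.08)&(abs(W[...,1]+.2)<.03)]
    if len(b)>20: print("bar",len(b),cv2.minAreaRect((b[:,:2]*1000).astype(np.float32)))
```

```text
scene 66 [ 0.54439468 -0.15807437  0.20413564] [ 0.56108615 -0.14338486  0.22481002] [ 0.55595046 -0.15294695  0.21562301]
scene 50 [ 0.56382478 -0.26215331  0.20329814] [ 0.58150708 -0.24775167  0.22495472] [ 0.57749868 -0.25441308  0.21717999]
[235.64177821 215.5147446 ]
bar 372 ((560.3369750976562, -205.33616638183594), (69.76461029052734, 18.65886688232422), 10.205729484558105)
[428.99127596 173.23184082]
```

Request:
send_rows([
  [-0.006, 0.011, 0.0, 0, 0, 0.003, 1],
  [0, 0, 0.12, 0, 0, 0, 1],
  [0, 0, 0.12, 0, 0, 0, 1],
  [0, 0, 0.11, 0, 0, 0, 1],
  [0, 0, 0, 0, 0, 0, 1],
])

```text
clock: 3.58
eef_pos: [0.5575, -0.2057, 0.1457]
ee_rot: [0.996, 0.09, -0.003, -0.002]
contact_force: [-0.6, 0.9, 0.1]
grip_width: 0.0939
grip_force: 0.0
```

Request:
send_rows([
  [0, 0, 0, 0, 0, 0, 1],
  [0, 0, 0, 0, 0, 0, 1],
  [0, 0, 0, 0, 0, 0, 1],
  [0, 0, 0, 0, 0, 0, 1],
  [0, 0, 0, 0, 0, 0, 1],
])

```text
clock: 4.0
eef_pos: [0.5605, -0.2076, 0.1505]
ee_rot: [0.996, 0.09, 0.001, 0.0]
contact_force: [0.4, 0.2, 0.6]
grip_width: 0.0938
grip_force: 0.0
```

Request:
send_rows([
  [0, 0, 0, 0, 0, 0, 1],
  [0, 0, 0, 0, 0, 0, 1],
  [0, 0, 0, 0, 0, 0, 1],
  [0, 0, 0, 0, 0, 0, 1],
  [0, 0, 0, 0, 0, 0, 1],
])

```text
clock: 4.42
eef_pos: [0.5599, -0.2073, 0.1494]
ee_rot: [0.996, 0.09, -0.0, -0.0]
contact_force: [-0.0, -0.2, 0.5]
grip_width: 0.0941
grip_force: 0.0
```

Run:
```python
from h import *
s=sense();R=Ro.from_quat(s["ee_rot"]);print(s["clock"],s["q"],s["eef_pos"]);M=R.as_matrix();print(np.degrees(np.arctan2(M[1,1],M[0,1])))
rows(s["eef_pos"],R,[(np.array([.5605,-.2055,.149]),down(-79.6))],1)
```

```text
4.4167 [-0.09114255  0.73034309  0.66880051  1.75282168 -0.57527253  0.86381603
 -0.550805  ] [ 0.55990094 -0.20732616  0.14943242]
-79.66575225073943
[[0.005, -0.008, 0.002, -0.0, 0.0, -0.001, 1]]
[ 0.56059766 -0.2055727   0.14903247] [ 0.9959  0.0906 -0.     -0.    ]
```

Request:
send_rows([
  [0.004, -0.008, 0, 0, 0, 0, 0.6],
  [0, 0, 0, 0, 0, 0, 0.3],
  [0, 0, 0, 0, 0, 0, 0.1],
  [0, 0, 0, 0, 0, 0, 0],
  [0, 0, 0, 0, 0, 0, 0],
], newtons=35)

```text
clock: 4.83
eef_pos: [0.5604, -0.2057, 0.1494]
ee_rot: [0.996, 0.09, -0.0, -0.0]
contact_force: [-0.3, -0.7, 0.3]
grip_width: 0.0639
grip_force: 0.0
```

Request:
send_rows([
  [0, 0, 0, 0, 0, 0, 0],
  [0, 0, 0, 0, 0, 0, 0],
  [0, 0, 0, 0, 0, 0, 0],
  [0, 0, 0, 0, 0, 0, 0],
  [0, 0, 0, 0, 0, 0, 0],
])

```text
clock: 5.25
eef_pos: [0.5604, -0.2056, 0.1495]
ee_rot: [0.996, 0.09, -0.0, -0.0]
contact_force: [0.9, -0.1, -0.4]
grip_width: 0.0309
grip_force: 0.0
```

Request:
send_rows([
  [0, 0, 0, 0, 0, 0, 0],
  [0, 0, 0, 0, 0, 0, 0],
  [0, 0, 0, 0, 0, 0, 0],
  [0, 0, 0, 0, 0, 0, 0],
  [0, 0, 0, 0, 0, 0, 0],
])

```text
clock: 5.67
eef_pos: [0.5604, -0.2057, 0.1494]
ee_rot: [0.996, 0.09, -0.0, 0.0]
contact_force: [0.0, 0.4, 0.5]
grip_width: 0.0178
grip_force: 35.0
```

Request:
send_rows([
  [0, 0, 0.02, 0, 0, 0, 0],
  [0, 0, 0.02, 0, 0, 0, 0],
  [0, 0, 0.02, 0, 0, 0, 0],
  [0, 0, 0.02, 0, 0, 0, 0],
  [0, 0, 0.02, 0, 0, 0, 0],
])

```text
clock: 6.08
eef_pos: [0.5605, -0.2057, 0.1296]
ee_rot: [0.996, 0.09, 0.0, -0.0]
contact_force: [-1.4, 1.1, 7.8]
grip_width: 0.0178
grip_force: 35.0
```

Request:
send_rows([
  [0, 0, 0, 0, 0, 0, 0],
  [0, 0, 0, 0, 0, 0, 0],
  [0, 0, 0, 0, 0, 0, 0],
  [0, 0, 0, 0, 0, 0, 0],
  [0, 0, 0, 0, 0, 0, 0],
])

```text
clock: 6.5
eef_pos: [0.5605, -0.2057, 0.1299]
ee_rot: [0.996, 0.09, 0.0, -0.0]
contact_force: [-0.7, 0.8, 8.0]
grip_width: 0.018
grip_force: 35.0
```

It is 19.6 mm down and the spring force is as expected. Now the quarter turn.

Request:
send_rows([
  [0, 0, 0, 0, 0, -0.1, 0],
  [0, 0, 0, 0, 0, -0.1, 0],
  [0, 0, 0, 0, 0, -0.1, 0],
  [0, 0, 0, 0, 0, -0.1, 0],
  [0, 0, 0, 0, 0, -0.1, 0],
])

```text
clock: 6.92
eef_pos: [0.5616, -0.2061, 0.1303]
ee_rot: [0.938, 0.347, 0.001, 0.001]
contact_force: [0.2, 0.5, 7.8]
grip_width: 0.0182
grip_force: 35.0
```

Run:
```python
from h import *
s=sense();print(s["eef_pos"],s["q"],s["contact_force"],s["moment"],s["grip_width"]);M=Ro.from_quat(s["ee_rot"]).as_matrix();print(np.degrees(np.arctan2(M[1,1],M[0,1])))
```

```text
[ 0.56161151 -0.20606176  0.13028057] [-1.13505718e-03  7.15629282e-01  5.02196155e-01  1.76485505e+00
 -4.66799889e-01  7.79062511e-01 -1.26808488e-01] [0.19862309 0.45836939 7.84918647] [ 0.16674028  0.23098156 -0.00525455] 0.018227094126713226
-49.386059249148175
```

Request:
send_rows([
  [0, 0, 0, 0, 0, -0.1, 0],
  [0, 0, 0, 0, 0, -0.1, 0],
  [0, 0, 0, 0, 0, -0.1, 0],
  [0, 0, 0, 0, 0, -0.1, 0],
  [0, 0, 0, 0, 0, -0.1, 0],
])

```text
clock: 7.33
eef_pos: [0.5618, -0.2058, 0.1304]
ee_rot: [0.816, 0.578, 0.001, 0.001]
contact_force: [-0.1, 0.8, 8.5]
grip_width: 0.0177
grip_force: 35.0
```

Request:
send_rows([
  [0, 0, 0, 0, 0, -0.1, 0],
  [0, 0, 0, 0, 0, -0.1, 0],
  [0, 0, 0, 0, 0, -0.1, 0],
  [0, 0, 0, 0, 0, -0.1, 0],
  [0, 0, 0, 0, 0, -0.1, 0],
])

```text
clock: 7.75
eef_pos: [0.5618, -0.2057, 0.1303]
ee_rot: [0.639, 0.77, 0.001, 0.001]
contact_force: [0.2, 0.7, 8.2]
grip_width: 0.0173
grip_force: 35.0
```

Request:
send_rows([
  [0, 0, 0, 0, 0, 0, 0],
  [0, 0, 0, 0, 0, 0, 0],
  [0, 0, 0, 0, 0, 0, 0],
  [0, 0, 0, 0, 0, 0, 0],
  [0, 0, 0, 0, 0, 0, 0],
])

```text
clock: 8.17
eef_pos: [0.5618, -0.2058, 0.1303]
ee_rot: [0.641, 0.768, 0.001, 0.001]
contact_force: [-0.9, 1.1, 8.2]
grip_width: 0.018
grip_force: 35.0
```

Run:
```python
from h import *
s=sense();print(s["eef_pos"],s["q"],s["contact_force"],s["moment"],s["grip_width"]);M=Ro.from_quat(s["ee_rot"]).as_matrix();print(np.degrees(np.arctan2(M[1,1],M[0,1])))
c,W,R,t,f=snap("scene")
b=W[(W[...,2]>.135)&(W[...,2]<.16)&(abs(W[...,0]-.56)<.06)&(abs(W[...,1]+.205)<.06)];print(b.max(0))
cv2.imwrite("pics/turned.png",cv2.resize(c["pixels"][130:310,140:380],(720,540)))
```

```text
[ 0.56176115 -0.20578436  0.13034518] [ 0.176093    0.67009715  0.20546601  1.75943574 -0.19254135  0.72868795
  0.66253623] [-0.90703718  1.14246246  8.1831758 ] [0.17735386 0.07765136 0.00636428] 0.01801245114386835
10.340367968755581
[ 0.57631058 -0.17218093  0.15483007]
```

View pics/turned.png

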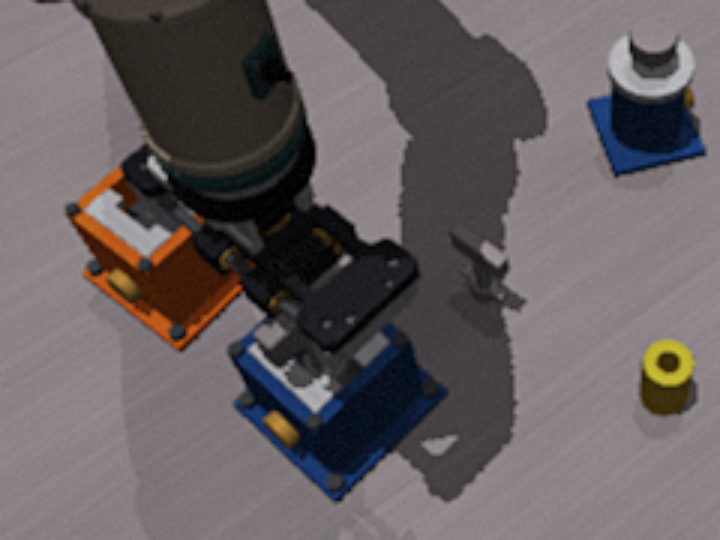

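The gripper and bar have turned 90°: the tool is at 10.3° and the pot axis at about 10.2°. The bar sits around crop (320,350), inside the blue pot. Now I'll ride the spring up into the seat.

Request:
send_rows([
  [0, 0, -0.01, 0, 0, 0, 0],
  [0, 0, -0.01, 0, 0, 0, 0],
  [0, 0, -0.01, 0, 0, 0, 0],
  [0, 0, -0.01, 0, 0, 0, 0],
  [0, 0, -0.006, 0, 0, 0, 0],
])

```text
clock: 8.63
eef_pos: [0.5618, -0.2058, 0.1394]
ee_rot: [0.641, 0.768, 0.001, 0.001]
contact_force: [0.4, 0.1, 5.6]
grip_width: 0.0179
grip_force: 35.0
```

Request:
send_rows([
  [0, 0, 0, 0, 0, 0, 0],
  [0, 0, 0, 0, 0, 0, 0],
  [0, 0, 0, 0, 0, 0, 0],
  [0, 0, 0, 0, 0, 0, 0],
  [0, 0, 0, 0, 0, 0, 0],
])

```text
clock: 9.05
eef_pos: [0.5618, -0.2057, 0.1391]
ee_rot: [0.64, 0.768, 0.001, 0.001]
contact_force: [2.1, -0.7, 6.1]
grip_width: 0.0176
grip_force: 35.0
```

Request:
send_rows([
  [0, 0, -0.004, 0, 0, 0, 0],
  [0, 0, 0, 0, 0, 0, 0],
  [0, 0, 0, 0, 0, 0, 0],
  [0, 0, 0, 0, 0, 0, 0],
  [0, 0, 0, 0, 0, 0, 0],
])

```text
clock: 9.47
eef_pos: [0.5617, -0.2057, 0.1394]
ee_rot: [0.64, 0.768, 0.001, 0.001]
contact_force: [4.7, -1.2, -1.0]
grip_width: 0.0179
grip_force: 35.0
```

Request:
send_rows([
  [0, 0, 0, 0, 0, 0, 0.25],
  [0, 0, 0, 0, 0, 0, 0.5],
  [0, 0, 0, 0, 0, 0, 1],
  [0, 0, 0, 0, 0, 0, 1],
  [0, 0, 0, 0, 0, 0, 1],
])

```text
clock: 9.88
eef_pos: [0.5595, -0.2055, 0.1391]
ee_rot: [0.641, 0.768, -0.0, -0.001]
contact_force: [0.2, -0.2, -0.5]
grip_width: 0.0464
grip_force: 0.0
```

Request:
send_rows([
  [0, 0, 0, 0, 0, 0, 1],
  [0, 0, 0, 0, 0, 0, 1],
  [0, 0, 0, 0, 0, 0, 1],
  [0, 0, 0, 0, 0, 0, 1],
  [0, 0, 0, 0, 0, 0, 1],
])

```text
clock: 10.3
eef_pos: [0.5604, -0.2056, 0.1395]
ee_rot: [0.641, 0.768, -0.0, -0.0]
contact_force: [-0.4, -0.0, 0.6]
grip_width: 0.0798
grip_force: 0.0
```

Request:
send_rows([
  [0, 0, -0.1, 0, 0, 0, 1],
  [0, 0, -0.15, 0, 0, 0, 1],
  [0, 0, -0.15, 0, 0, 0, 1],
  [0, 0, -0.1, 0, 0, 0, 1],
  [0, 0, 0, 0, 0, 0, 1],
])

```text
clock: 10.72
eef_pos: [0.563, -0.2069, 0.2441]
ee_rot: [0.641, 0.768, 0.002, 0.004]
contact_force: [1.0, -0.8, 0.6]
grip_width: 0.0939
grip_force: 0.0
```

Run:
```python
from h import *
print(sense()["contact_force"])
for n in("scene","top"):
    c,W,R,t,f=snap(n)
    b=W[(W[...,2]>.14)&(W[...,2]<.18)&(abs(W[...,0]-.56)<.06)&(abs(W[...,1]+.205)<.06)]
    if len(b)>20: print(n,len(b),np.median(b[:,2]),np.percentile(b[:,2],95),cv2.minAreaRect((b[b[:,2]>np.percentile(b[:,2],95)-.006][:,:2]*1000).astype(np.float32)))
    if n=="scene": cv2.imwrite("pics/end.png",cv2.resize(c["pixels"][130:310,140:380],(720,540)))
```

```text
[ 1.00381954 -0.8321642   0.61807152]
scene 357 0.15978958906249877 0.16270939227713405 ((563.1453857421875, -215.122802734375), (18.490032196044922, 49.22260665893555), 9.543096542358398)
top 395 0.16295680944789895 0.16508996977246349 ((561.9418334960938, -205.17501831054688), (18.0108642578125, 68.93916320800781), 10.520919799804688)
```

View pics/end.png

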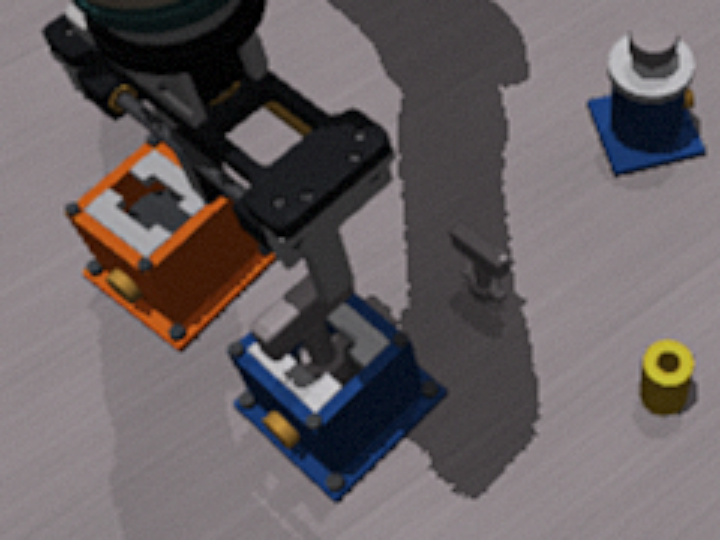

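The bar at crop (300,315) lies crosswise at 10.5°. Its top is at 163 mm, 10 mm lower than at the start, so it is seated, and the gripper is clear above it. I'll let the arm settle and hand in.

Request:
send_rows([
  [0, 0, -0.1, 0, 0, 0, 1],
  [0, 0, 0, 0, 0, 0, 1],
  [0, 0, 0, 0, 0, 0, 1],
  [0, 0, 0, 0, 0, 0, 1],
  [0, 0, 0, 0, 0, 0, 1],
])

```text
clock: 11.23
eef_pos: [0.5597, -0.2053, 0.2579]
ee_rot: [0.641, 0.768, -0.0, -0.001]
contact_force: [-1.0, 0.8, 0.1]
grip_width: 0.0939
grip_force: 0.0
```

```bash
python3 -c "
from cell import r
print(r.hand_in())"
```

```text
the job is handed in; nothing more can be done
None
```

The cap is locked in the blue square pot, a quarter turn round with its bar across the slots and seated 10 mm lower than at the start; I let go, backed the gripper clear, and handed the job in at about 11 s (no verdict was returned).

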